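# Line up the filling manifold for a sample

## Task

The rinse is over and the pump is still off: line up the filling manifold. With a fingertip push the lever of the red-handled drain valve fully shut, and only after that push the lever of the blue-handled valve above the empty glass beaker fully open (a lever along its branch pipe is open, square across it is shut). Push the levers without gripping them, keep the blue valve above the capped jar shut, leave all the vessels standing where they are, and finish clear of everything.

Things in the scene. Friction and masses are not known exactly. Their poses are not given: they have to be found in the camera images.
- manifold: Fixed steel header pipe (34 mm diameter, 600 mm long, axis 180 mm above the bench) that joins the three valves. Origin: on the bench below its middle; y runs along it, -x towards the valves, whose pivots are 110 mm off at y = -170, 0 and 170 mm, in any order, same yaw. Gauge on top at y = -235 mm reaches 279 mm up; pump at y = 360 mm; else only levers and their nuts rise above 210 mm.
- drain_valve: Drain valve with a red-handled lever, fixed, on a level steel branch pipe (27 mm diameter, axis 180 mm above the bench). Origin: on the bench right below the lever's vertical pivot; -x runs along the pipe to its down-turned spout (robot side), +x to the header, z up. Valve body 50 mm wide, its top 205 mm up; pivot nut's top 237 mm up.
- drain_lever (a joint): Lever angle about its vertical pivot. 0 = shut: points along the valve's +y, across the pipe. 1.571 = open: points along the valve's -x, over the spout. Opens anticlockwise seen from above. Firm stop at each end; needs about 0.5 N m (5 to 6 N at mid-sleeve), stays where left. Starts open or partly open (0.9 to 1.57).
- drain_open_flank: Side of that lever's red sleeve to push on to open the valve. Origin: middle of this upright face, 85 mm from the pivot axis, 237 mm above the bench, turning with the lever; y points along the lever away from the pivot, z up, the face looks along its +x. Sleeve 80 mm long (45 to 125 mm from the pivot), 17 mm wide, 13 mm high.
- drain_shut_flank: Side of that lever's red sleeve to push on to shut the valve. Origin: middle of this upright face, 85 mm from the pivot axis, 237 mm above the bench, turning with the lever; y points along the lever away from the pivot, z up, the face looks along its -x. Sleeve 80 mm long (45 to 125 mm from the pivot), 17 mm wide, 13 mm high.
- fill_a_valve: A filling valve with a blue-handled lever, fixed, on a level steel branch pipe (27 mm diameter, axis 180 mm above the bench). Origin: on the bench right below the lever's vertical pivot; -x runs along the pipe to its down-turned spout (robot side), +x to the header, z up. Valve body 50 mm wide, its top 205 mm up; pivot nut's top 237 mm up. Same make as the drain valve.
- fill_a_lever (a joint): Lever angle about its vertical pivot. 0 = shut: points along the valve's +y, across the pipe. 1.571 = open: points along the valve's -x, over the spout. Opens anticlockwise seen from above. Firm stop at each end; needs about 0.5 N m (5 to 6 N at mid-sleeve), stays where left. Starts shut.
- fill_a_open_flank: Side of that lever's blue sleeve to push on to open the valve. Origin: middle of this upright face, 85 mm from the pivot axis, 237 mm above the bench, turning with the lever; y points along the lever away from the pivot, z up, the face looks along its +x. Sleeve 80 mm long (45 to 125 mm from the pivot), 17 mm wide, 13 mm high.
- fill_a_shut_flank: Side of that lever's blue sleeve to push on to shut the valve. Origin: middle of this upright face, 85 mm from the pivot axis, 237 mm above the bench, turning with the lever; y points along the lever away from the pivot, z up, the face looks along its -x. Sleeve 80 mm long (45 to 125 mm from the pivot), 17 mm wide, 13 mm high.
- fill_a_spout (a point): Centre of that filling valve's spout mouth (23 mm diameter), 124 mm above the bench, 104 mm from the pivot along the valve's -x. Either the beaker or the capped jar stands below it.
- fill_b_valve: The other filling valve with a blue-handled lever, fixed, on a level steel branch pipe (27 mm diameter, axis 180 mm above the bench). Origin: on the bench right below the lever's vertical pivot; -x runs along the pipe to its down-turned spout (robot side), +x to the header, z up. Valve body 50 mm wide, its top 205 mm up; pivot nut's top 237 mm up. Same make as the drain valve.
- fill_b_lever (a joint): Lever angle about its vertical pivot. 0 = shut: points along the valve's +y, across the pipe. 1.571 = open: points along the valve's -x, over the spout. Opens anticlockwise seen from above. Firm stop at each end; needs about 0.5 N m (5 to 6 N at mid-sleeve), stays where left. Starts shut.
- fill_b_open_flank: Side of that lever's blue sleeve to push on to open the valve. Origin: middle of this upright face, 85 mm from the pivot axis, 237 mm above the bench, turning with the lever; y points along the lever away from the pivot, z up, the face looks along its +x. Sleeve 80 mm long (45 to 125 mm from the pivot), 17 mm wide, 13 mm high.
- fill_b_shut_flank: Side of that lever's blue sleeve to push on to shut the valve. Origin: middle of this upright face, 85 mm from the pivot axis, 237 mm above the bench, turning with the lever; y points along the lever away from the pivot, z up, the face looks along its -x. Sleeve 80 mm long (45 to 125 mm from the pivot), 17 mm wide, 13 mm high.
- fill_b_spout (a point): Centre of that filling valve's spout mouth (23 mm diameter), 124 mm above the bench, 104 mm from the pivot along the valve's -x. Either the beaker or the capped jar stands below it.
- beaker: Empty clear glass beaker with white graduations, 70 mm diameter (75 at the lip), 95 mm high, loose, standing below one of the two blue-handled valves' spouts; origin at the centre of its underside.
- jar: Filled sample jar with an orange cap, 66 mm diameter, 95 mm high, loose, standing below the other blue-handled valve's spout; origin at the centre of its underside.
- drain_pan: Metal catch pan 176 x 108 x 65 mm (long side along x), loose, standing below the drain spout; origin at the centre of its underside.
- bowl: Small steel bowl, 90 mm across, 40 mm high, loose, on the bench to the right of the manifold; origin at the centre of its underside.
Things that resemble listed ones, but are neither listed nor needed, are in the scene too. Leave any purple or yellow look-alike of the beaker alone.

How it is judged:
By the outcome, as a careful person would: the job done as asked, in the order asked, and still so for the second after the job is handed in, with the robot touching nothing.
It also fails if it takes over 54 s, if anything falls off the work surface, if the arm or the gripper's body presses on something with over 40 N, if the wrist force passes 120 N, or if a joint passes its speed limit or range.

## Robot

A 7-joint arm with a two-finger parallel gripper is mounted at the origin on the work surface. World frame = base frame: x ahead of the robot, y to its left, z up, the work surface at z = 0. Lengths are in m, angles in rad, forces in N, time in s.
With the tool pointing down it reaches from about 0.4 to 0.875 m from the base axis. Payload 19.3 kg.
Tool frame: the origin (TCP) lies at the very end of the fingers, on their centre line; the grasp point (between the pads) lies bot.pinch_z behind it (bot.pinch_z is the distance from the TCP to the grasp point, in m); z points along the fingers, y is the line along which they close (so a half turn about z gives the same grasp; the last joint's range is limited). The gripper opens to 85 mm and grips with 20 to 120 N. Pads are 22 mm wide; open, the fingers measure 114 mm over their backs; the gripper's body (76 mm by 85 mm) begins 54 mm behind the grasp point. The pads swing forward as they close: fully open they stand 13 mm farther back than shut.
Start: joints at [1.113, 0.521, -0.036, 1.599, 0.021, 1.021, -0.113], TCP at [0.236, -0.579, 0.231] pointing down, gripper open.
Joint ranges: [-2.91, 2.91], [-0.3, 2.13], [-1.5, 1.42], [0.17, 2.43], [-1.26, 4.41], [0.16, 1.93], [-2.52, 2.52]. Speed limits (rad/s): [1.89, 1.89, 2.39, 2.39, 3.01, 3.01, 3.01].

## Interface

Orientations are given as [roll, pitch, yaw] about the fixed x, y, z axes, in that order (R = Rz(yaw) Ry(pitch) Rx(roll)).
In Python, from workcell import bot, grab_frame, ticket gives the robot as it stands.
- The arm moves only by the tool arm_command, never from a script. Its argument "commands" is a list of rows, each a list of 3 entries, a list of its own where there are three numbers: the shift along the world's x, y, z in mm, then the turn about the world's z in rad, then the gripper command: -1 is fully open, 1 is shut, values between are in proportion. In form: [[[tx, ty, tz], roll, fingers], ...]. A call has 1 to 20 rows; each row shifts and turns the commanded pose from where the row before left it; what a row does not reach is not made up. A row lasts 1/10 s, in which the tool goes at most 50 mm and 8.59 degrees, less where a joint would pass 70% of its speed; a pose out of reach is approached as far as the arm can. A call with a gripper value outside its range is refused whole. The fingers move at their own pace and stop on an object; "newtons" is the grip in N (left out, the last holds). Time passes only in rows, so rows that do not move let the fingers close. It gives the time, the measured TCP pose, the force, the opening and the grip force at its end, in the units of the state.
- bot.observe(): the state, without advancing time (a new reading comes with each control period).
- grab_frame(name): name is "side" or "top"; returns a dict with "image" (420x560x3 uint8, red, green, blue), "vertical_fov" (degrees; the focal length in pixels is half the picture's height over the tangent of half this angle, whatever the lens; pixels are square), "cx", "cy" (the principal point, pixels), "R" (3x3) and "t" (3): a world point X has camera coordinates R X + t. Camera axes: x right, y down, z forward; pixel columns grow to the right and rows downward; lengths in m; the calibration is good to about 2 mm. A picture is of the moment at which its call begins. There is no depth.
- ticket.job_done(): hands the job in; it is judged then, once.
The state is a dict: "clock": time; "qpos": joint angles; "qd": joint speeds; "joint_efforts": joint torques, N m; "position": TCP position; "tool_rot": TCP orientation; "force": force on the tool from outside, world axes, zero at the start; "moment": the same for the moment, N m; "grip_width": finger opening in m; "finger_force": force on a finger pad.
Only numpy, scipy, OpenCV 4.12 (cv2) and the standard library are available. Lean on these libraries where they do the work, as an engineer would, in place of code of your own. Each camera call takes 0.05 s, during which the arm holds its last target. There are 200 camera calls.

## Working session

There is one attempt and no reset: what is moved stays moved. The work goes in short steps, Python scripts to look and compute and a tool call to move; the robot and the scene stay as the last step left them, time stands still between calls to the robot, and variables do not carry over. Pictures are saved under pics/ and viewed, at most 10 in all, crops included, and the job is handed in when it is done.

Besides the shell and the picture viewer there is one more tool, called in YAML: its name, and indented under it one key for each argument. arm_command: Moves the arm, as the interface text tells. Its arguments: {"type":"object","properties":{"commands":{"type":"array"},"newtons":{"type":"number"}},"required":["commands"]}

```bash
mkdir -p pics
cat > h.py <<'E'
import numpy as np, cv2
from workcell import bot, grab_frame, ticket
def grab(n,f=None):
    d=grab_frame(n)
    if f: cv2.imwrite(f,d["image"][:,:,::-1])
    return d
def F(d): return d["image"].shape[0]/2/np.tan(np.radians(d["vertical_fov"])/2)
def onplane(d,u,v,z):
    R,t=np.array(d["R"]),np.array(d["t"]); f=F(d)
    c=-R.T@t; r=R.T@np.array([(u-d["cx"])/f,(v-d["cy"])/f,1]); return c+r*(z-c[2])/r[2]
def proj(d,X):
    p=np.array(d["R"])@np.array(X)+np.array(d["t"]); return F(d)*p[:2]/p[2]+[d["cx"],d["cy"]]
def blobs(d,z,hues,smin=110,vmin=50,amin=40):
    h=cv2.cvtColor(d["image"],cv2.COLOR_RGB2HSV); m=np.zeros(h.shape[:2],np.uint8)
    for a,b in hues: m|=cv2.inRange(h,(a,smin,vmin),(b,255,255))
    for c in cv2.findContours(m,cv2.RETR_EXTERNAL,cv2.CHAIN_APPROX_NONE)[0]:
        if cv2.contourArea(c)<amin: continue
        (u,v),s,_=cv2.minAreaRect(c); b=cv2.boxPoints(cv2.minAreaRect(c))
        b=b if np.linalg.norm(b[0]-b[1])<np.linalg.norm(b[1]-b[2]) else np.roll(b,1,0)
        e=[(b[0]+b[1])/2,(b[2]+b[3])/2]
        print("px",np.round([u,v]),np.round(s),"ends",*[np.round(onplane(d,*q,z)[:2],3) for q in e],"c",np.round(onplane(d,u,v,z)[:2],3))
E
python3 - <<'E'
from h import *
for n in("top","side"):
    d=grab(n,f"pics/{n}0.png"); R=np.array(d["R"]); print(n,-R.T@np.array(d["t"]),R[2])
    print("red");blobs(d,.243,[(0,6),(172,180)]);print("blue");blobs(d,.243,[(98,125)])
print(bot.observe(),bot.pinch_z)
E
```

```text
top [ 0.30518517 -0.0678225   1.15507793] [ 0.16982099 -0.00159193 -0.98547364]
red
px [315. 184.] [ 8. 34.] ends [ 0.471 -0.119] [ 0.532 -0.169] c [ 0.501 -0.144]
blue
px [226. 154.] [ 7. 34.] ends [0.572 0.097] [0.572 0.019] c [0.572 0.058]
px [152. 152.] [ 7. 34.] ends [0.578 0.266] [0.578 0.189] c [0.578 0.227]
px [140.  77.] [36. 48.] ends [0.699 0.267] [0.821 0.263] c [0.759 0.265]
side [0.06588194 0.59712997 0.7715224 ] [ 0.43394049 -0.66300065 -0.61002115]
red
px [301. 175.] [22.  7.] ends [ 0.535 -0.164] [ 0.463 -0.109] c [ 0.498 -0.136]
blue
px [ 70. 269.] [47. 46.] ends [0.732 0.394] [0.613 0.394] c [0.67  0.394]
px [172. 241.] [ 8. 37.] ends [0.576 0.271] [0.574 0.19 ] c [0.575 0.232]
px [229. 202.] [ 7. 30.] ends [0.573 0.103] [0.569 0.02 ] c [0.571 0.063]
{'clock': 0.1, 'qpos': array([ 1.11278498,  0.52197637, -0.03633273,  1.59994396,  0.0212036 ,
        1.02109847, -0.11283264]), 'qd': array([-0.00086706, -0.00318686,  0.0019395 , -0.0032937 ,  0.00126795,
        0.00052002, -0.00019053]), 'joint_efforts': array([ 5.63136680e-03, -9.28486204e+01,  1.98511675e+00, -3.70531619e+01,
        1.82819297e-02,  5.35369836e-03,  9.15657506e-05]), 'position': array([ 0.23620837, -0.57831934,  0.23077207]), 'tool_rot': array([-3.14055418e+00,  7.31241635e-05,  3.87774117e-01]), 'force': array([ 0.31655999, -1.00785104,  0.43304424]), 'moment': array([-0.01055035, -0.03297818,  0.0261088 ]), 'finger_force': 0.0, 'grip_width': 0.08518953822198327} 0.0187
```

View pics/top0.png

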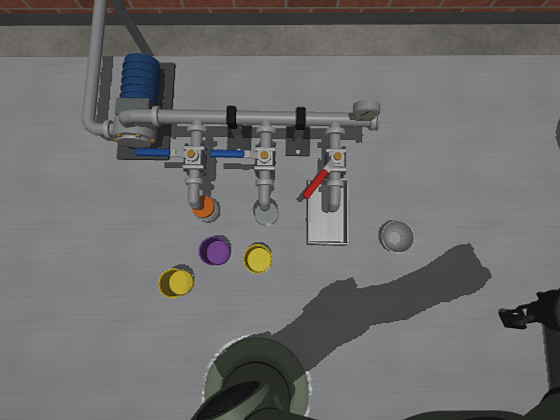

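View pics/side0.png

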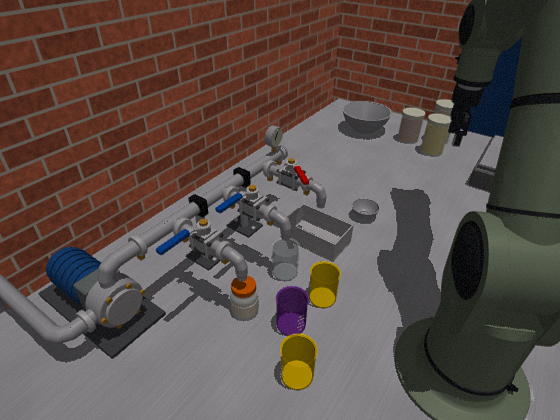

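The top view shows the valves from right to left. The drain valve's red lever is about half open at (318,183), with its nut at (338,157). The middle blue valve, nut (265,156), is above the clear beaker at (266,211). The left blue valve, nut (191,155), is above the orange-capped jar at (205,208). The side view confirms this.

Run:
```python
from h import *
D={n:grab(n) for n in("top","side")}
G={"D":(.564,-.196),"M":(.57,-.027),"L":(.576,.142)}
for k,g in G.items():
    pts={}
    for n,d in D.items():
        p=proj(d,[*g,.235]); h=cv2.cvtColor(d["image"],cv2.COLOR_RGB2HSV)
        m=cv2.inRange(h,(12,90,70),(32,255,255)); yy,xx=np.nonzero(m)
        s=np.hypot(xx-p[0],yy-p[1])<9
        if s.sum()>3: pts[n]=(xx[s].mean(),yy[s].mean())
        print(k,n,p.round(),s.sum(),pts.get(n) and onplane(d,*pts[n],.234).round(4))
    if len(pts)==2:
        P=[np.diag([1,1,1])@np.array([[F(d),0,d["cx"]],[0,F(d),d["cy"]],[0,0,1]])@np.c_[np.array(d["R"]),np.array(d["t"])] for d in D.values()]
        X=cv2.triangulatePoints(P[0],P[1],np.array(pts["top"]),np.array(pts["side"])).ravel(); print(k,"tri",(X[:3]/X[3]).round(4))
```

```text
D top [337. 158.] 50 [ 0.5693 -0.1978  0.234 ]
D side [292. 160.] 23 [ 0.5702 -0.1996  0.234 ]
D tri [ 0.5689 -0.1976  0.2353]
M top [263. 155.] 47 [ 0.5727 -0.0279  0.234 ]
M side [253. 188.] 31 [ 0.5742 -0.0291  0.234 ]
M tri [ 0.5726 -0.0278  0.2352]
L top [190. 153.] 47 [0.5765 0.1417 0.234 ]
L side [203. 222.] 51 [0.5774 0.1415 0.234 ]
L tri [0.5767 0.1418 0.2344]
```

arm_command:
  commands:
    - [[0, 0, 30], 0, 1]
    - [[0, 0, 30], 0, 1]
    - [[0, 0, 10], 0, 1]
  newtons: 20

```text
clock: 0.5
position: [0.2366, -0.5793, 0.3041]
tool_rot: [3.138, -0.0, 0.388]
force: [-1.0, -0.1, -0.0]
grip_width: 0.0438
finger_force: 0.0
```

arm_command:
  commands:
    - [[17, 29, 0], 0.036, 1]
    - [[17, 29, 0], 0.036, 1]
    - [[17, 29, 0], 0.036, 1]
    - [[17, 29, 0], 0.036, 1]
    - [[17, 29, 0], 0.036, 1]
    - [[17, 29, 0], 0.036, 1]
    - [[17, 29, 0], 0.036, 1]
    - [[17, 29, 0], 0.036, 1]
    - [[17, 29, 0], 0.036, 1]
    - [[17, 29, 0], 0.036, 1]
    - [[17, 29, 0], 0.036, 1]
    - [[17, 29, 0], 0.036, 1]
    - [[17, 29, 0], 0.036, 1]
    - [[13, 26, 0], 0.034, 1]
    - [[0, 0, 0], 0, 1]
    - [[0, 0, 0], 0, 1]

```text
clock: 2.1
position: [0.4702, -0.1754, 0.301]
tool_rot: [-3.141, 0.0, 0.89]
force: [-1.4, -0.3, 0.7]
grip_width: 0.0
finger_force: 0.0
```

arm_command:
  commands:
    - [[0, 0, -20], 0, 1]
    - [[0, 0, -20], 0, 1]
    - [[0, 0, -20], 0, 1]
    - [[0, 0, -20], 0, 1]
    - [[0, 0, -2], 0, 1]
    - [[0, 0, 0], 0, 1]

```text
clock: 2.7
position: [0.4699, -0.1763, 0.2194]
tool_rot: [-3.141, 0.0, 0.888]
force: [0.2, 0.2, 0.3]
grip_width: -0.0001
finger_force: 0.0
```

Run:
```python
from h import *
d=grab("side"); im=d["image"][110:260,190:390,::-1]; cv2.imwrite("pics/s1.png",cv2.resize(im,(800,600)))
```

```text
(no output)
```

View pics/s1.png

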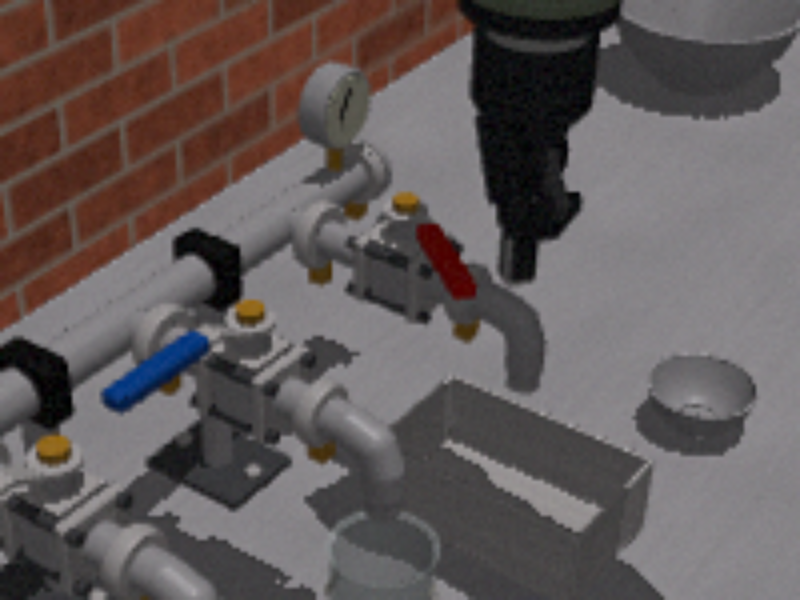

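The closed fingertips at (518,265) stand clear on the shut-flank side of the red sleeve at (448,262). I'll sweep the lever shut from here.

arm_command:
  commands:
    - [[6, 7, 0], 0, 1]
    - [[6, 7, 0], 0, 1]
    - [[5, 6, 0], 0, 1]
    - [[4, 5.5, 0], -0.073, 1]
    - [[4, 5.5, 0], -0.073, 1]
    - [[4, 5.5, 0], -0.073, 1]
    - [[4, 5, 0], -0.073, 1]
    - [[5, 4.5, 0], -0.075, 1]
    - [[5, 4.5, 0], -0.075, 1]
    - [[6, 4, 0], -0.075, 1]
    - [[6, 4, 0], -0.075, 1]

```text
clock: 3.85
position: [0.525, -0.1165, 0.2193]
tool_rot: [-3.141, 0.002, 0.295]
force: [-5.8, -2.6, 3.0]
grip_width: -0.0
finger_force: 3.4
```

arm_command:
  commands:
    - [[6, 3, 0], -0.075, 1]
    - [[6, 3, 0], -0.075, 1]
    - [[6, 2, 0], -0.075, 1]
    - [[7, 2, 0], -0.075, 1]
    - [[2, 0, 0], -0.023, 1]
    - [[2, 0, 0], 0, 1]
    - [[0, 0, 0], 0, 1]

```text
clock: 4.55
position: [0.5542, -0.1061, 0.2192]
tool_rot: [-3.141, 0.001, -0.023]
force: [-4.3, 2.6, 0.7]
grip_width: 0.0002
finger_force: 2.0
```

arm_command:
  commands:
    - [[2, 0, 0], 0, 1]
    - [[2, 0, 0], 0, 1]
    - [[0, 0, 0], 0, 1]

```text
clock: 4.85
position: [0.5549, -0.106, 0.2187]
tool_rot: [-3.141, 0.008, -0.023]
force: [-28.1, 6.1, 14.2]
grip_width: -0.0004
finger_force: 14.3
```

The wrist force rose to 28 N with the tip stalled, so the drain lever is at its shut stop. I'll back off, lift, and check that it stayed shut.

arm_command:
  commands:
    - [[-15, 0, 0], 0, 1]
    - [[-25, 0, 0], 0, 1]
    - [[0, 0, 25], 0, 1]
    - [[0, 0, 30], 0, 1]
    - [[0, 0, 30], 0, 1]
    - [[-20, 0, 0], 0, 1]
    - [[-20, 0, 0], 0, 1]
    - [[0, 0, 0], 0, 1]

```text
clock: 5.65
position: [0.477, -0.1069, 0.3049]
tool_rot: [3.141, -0.001, -0.024]
force: [0.3, 0.3, -0.5]
grip_width: -0.0
finger_force: 0.0
```

Run:
```python
from h import *
d=grab("side"); blobs(d,.243,[(0,6),(172,180)]); im=d["image"][110:260,190:390,::-1]; cv2.imwrite("pics/s2.png",cv2.resize(im,(800,600)))
```

```text
px [273. 172.] [ 7. 25.] ends [ 0.568 -0.064] [ 0.563 -0.149] c [ 0.566 -0.105]
```

View pics/s2.png

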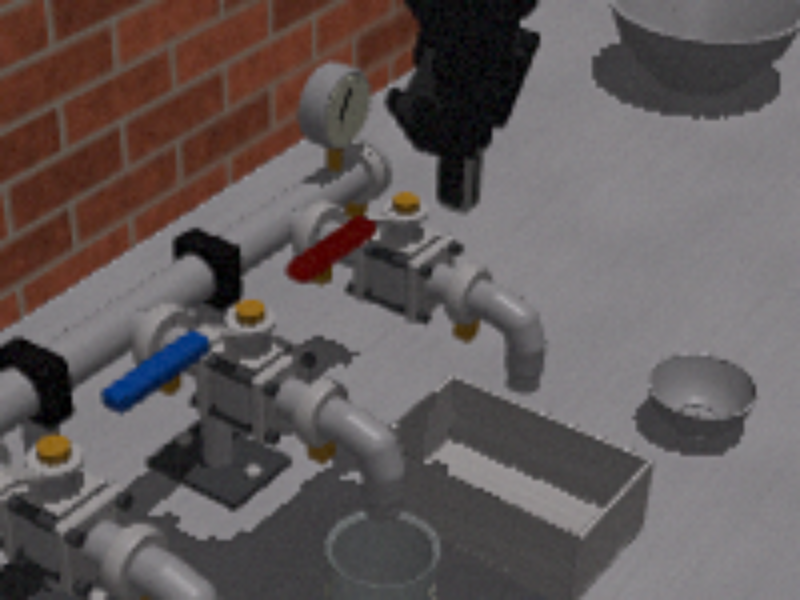

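The red lever, from (372,228) to (298,270), is now parallel to the shut blue lever, so the drain is shut. Next I'll go over to the header side of the middle blue lever.

arm_command:
  commands:
    - [[18, 21, 0], 0, 1]
    - [[18, 21, 0], 0, 1]
    - [[18, 21, 0], 0, 1]
    - [[18, 21, 0], 0, 1]
    - [[18, 21, 0], 0, 1]
    - [[18, 21, 0], 0, 1]
    - [[18, 21, 0], 0, 1]
    - [[17, 21, 0], 0, 1]
    - [[0, 0, 0], 0, 1]
    - [[0, 0, 0], 0, 1]

```text
clock: 6.7
position: [0.6217, 0.0617, 0.3036]
tool_rot: [-3.141, 0.001, -0.024]
force: [-0.4, 0.0, 0.4]
grip_width: -0.0006
finger_force: 0.0
```

arm_command:
  commands:
    - [[0, 0, -20], 0, 1]
    - [[0, 0, -20], 0, 1]
    - [[0, 0, -20], 0, 1]
    - [[0, 0, -20], 0, 1]
    - [[0, 0, -6], 0, 1]
    - [[0, 0, 0], 0, 1]

```text
clock: 7.3
position: [0.6211, 0.0604, 0.218]
tool_rot: [3.141, 0.001, -0.026]
force: [0.3, 0.7, 0.5]
grip_width: 0.0
finger_force: 0.0
```

Run:
```python
from h import *
d=grab("side"); im=d["image"][110:260,130:330,::-1]; cv2.imwrite("pics/s3.png",cv2.resize(im,(800,600)))
```

```text
(no output)
```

View pics/s3.png

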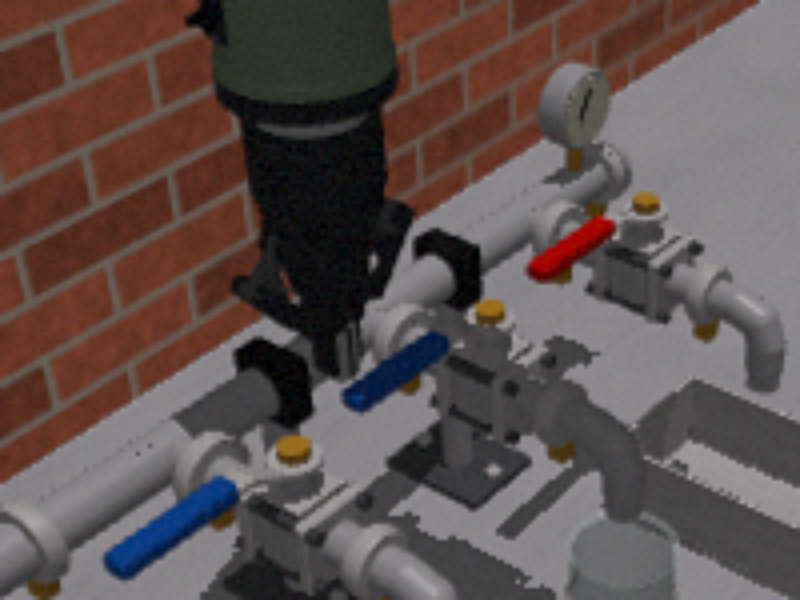

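The fingertips at (335,365) are on the header side of the middle blue lever, from (445,345) to (350,400). The red lever is still shut and the left lever is untouched. Now I'll sweep the middle lever open.

arm_command:
  commands:
    - [[-9, 0, 0], 0, 1]
    - [[-9, 0, 0], 0, 1]
    - [[-8, 0, 0], 0, 1]
    - [[-7.5, 0.5, 0], 0.081, 1]
    - [[-7.5, 0.5, 0], 0.081, 1]
    - [[-7.5, 0.5, 0], 0.081, 1]
    - [[-7.5, 0.5, 0], 0.081, 1]
    - [[-6.7, -1.6, 0], 0.075, 1]
    - [[-6.7, -1.6, 0], 0.075, 1]
    - [[-6.7, -1.6, 0], 0.075, 1]
    - [[-6.7, -1.6, 0], 0.075, 1]
    - [[-6, -3.5, 0], 0.075, 1]
    - [[-6, -3.5, 0], 0.075, 1]
    - [[-6, -3.5, 0], 0.075, 1]
    - [[-6, -3.5, 0], 0.075, 1]

```text
clock: 8.85
position: [0.5152, 0.0429, 0.2193]
tool_rot: [3.139, -0.003, 0.902]
force: [8.1, 2.3, 0.4]
grip_width: -0.0001
finger_force: 3.4
```

arm_command:
  commands:
    - [[-4.6, -5.1, 0], 0.075, 1]
    - [[-4.6, -5.1, 0], 0.075, 1]
    - [[-4.6, -5.1, 0], 0.075, 1]
    - [[-4.6, -5.1, 0], 0.075, 1]
    - [[-2.6, -5.9, 0], 0.07, 1]
    - [[-2.6, -5.9, 0], 0.07, 1]
    - [[-2.6, -5.9, 0], 0.07, 1]
    - [[-2.6, -5.9, 0], 0.07, 1]
    - [[-2.6, -5.9, 0], 0.07, 1]
    - [[0, -2, 0], 0, 1]
    - [[0, 0, 0], 0, 1]

```text
clock: 9.95
position: [0.4837, -0.0066, 0.2192]
tool_rot: [3.138, -0.003, 1.551]
force: [3.3, 18.3, 1.2]
grip_width: -0.0003
finger_force: 9.1
```

arm_command:
  commands:
    - [[0, -2, 0], 0, 1]
    - [[0, 0, 0], 0, 1]

```text
clock: 10.15
position: [0.4837, -0.0069, 0.2193]
tool_rot: [3.138, -0.005, 1.553]
force: [2.9, 29.0, -0.0]
grip_width: -0.0002
finger_force: 14.2
```

It's at the stop: 29 N with no movement. I'll back off, lift and retreat.

arm_command:
  commands:
    - [[0, 15, 0], 0, 1]
    - [[0, 20, 0], 0, 1]
    - [[0, 0, 25], 0, 1]
    - [[0, 0, 30], 0, 1]
    - [[0, 0, 30], 0, 1]
    - [[-15, 0, 20], 0, 1]
    - [[-25, -20, 0], 0, 1]
    - [[-20, -40, 0], 0, 1]
    - [[0, -40, 0], 0, 1]
    - [[0, -40, 0], 0, 1]
    - [[0, -40, 0], 0, 1]
    - [[0, -40, 0], 0, 1]
    - [[0, -40, 0], 0, 1]
    - [[0, 0, 0], 0, 1]
    - [[0, 0, 0], 0, 1]

```text
clock: 11.65
position: [0.4225, -0.2366, 0.3233]
tool_rot: [-3.141, 0.0, 1.547]
force: [0.2, 0.3, 0.3]
grip_width: 0.0002
finger_force: 0.0
```

Run:
```python
from h import *
d=grab("top","pics/top4.png")
print("red");blobs(d,.243,[(0,6),(172,180)]);print("blue");blobs(d,.243,[(98,125)])
o=bot.observe();print(o["position"],o["force"])
d=grab("side"); im=d["image"][110:335,130:430,::-1]; cv2.imwrite("pics/s4.png",cv2.resize(im,(800,600)))
```

```text
red
px [300. 154.] [ 7. 33.] ends [ 0.569 -0.075] [ 0.569 -0.15 ] c [ 0.569 -0.112]
blue
px [262. 190.] [33.  7.] ends [ 0.524 -0.026] [ 0.448 -0.026] c [ 0.486 -0.026]
px [152. 152.] [ 7. 34.] ends [0.578 0.266] [0.578 0.189] c [0.578 0.227]
px [140.  77.] [37. 49.] ends [0.699 0.266] [0.821 0.262] c [0.759 0.264]
[ 0.42281087 -0.23578719  0.32345031] [-0.62246503  0.48063542 -0.26023255]
```

View pics/s4.png

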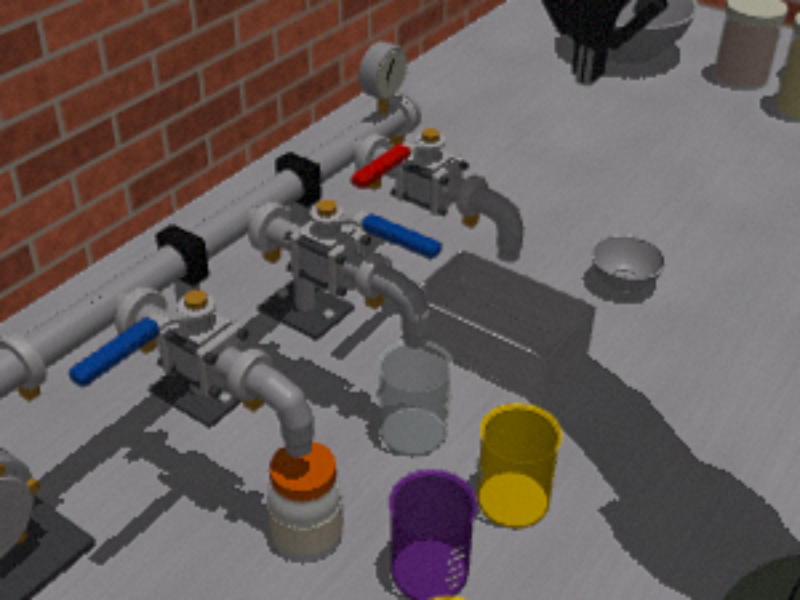

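View pics/top4.png

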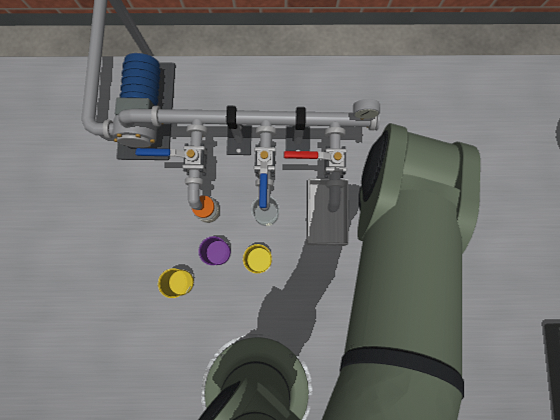

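The red lever (300,154) lies square across its pipe. The middle blue lever (262,190) lies along its branch above the beaker, and the jar's lever (152,152) is still across. The vessels have not moved, and the arm is clear.

```bash
python3 -c "
from workcell import ticket; print(ticket.job_done())"
```

```text
the job is handed in; nothing more can be done
None
```

I pushed the red drain valve fully shut, then the blue valve above the beaker fully open; the jar's valve is still shut, no vessel moved, the arm is clear, and I handed the job in at about 12 s.

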